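# Set the beaker loosely in its tapered holder on the pedestal

## Robot

A 7-joint arm with a two-finger parallel gripper is mounted at the origin on a cart in front of the work surface, level with it; the furniture and walls round the work are solid. World frame = base frame: x ahead of the robot, y to its left, z up, the work surface at z = 0. Lengths are in m, angles in rad, forces in N, time in s.
With the tool pointing down it reaches from about 0.425 to 0.875 m from the base axis. Payload 4.7 kg.
Tool frame: the origin (TCP) lies on the front face of the gripper's body, between the roots of the fingers; the fingertips stand manip.nose_length ahead of it and the grasp point (between the pads) lies 51 mm ahead of it (manip.nose_length is the distance from the TCP to the fingertips, in m); z points along the fingers, y is the direction in which the jaws open and shut (so a half turn about z gives the same grasp; the last joint's range is limited). The gripper opens to 87 mm and grips with 3 to 60 N. Pads are 19 mm wide; open, the fingers measure 117 mm over their backs; the gripper's body (75 mm by 190 mm) begins 51 mm behind the grasp point.
Start: joints at [1.24, 0.321, -0.07, 1.45, 0.023, 1.371, -0.057], TCP at [0.22, -0.612, 0.292] pointing down, gripper open.
Joint ranges: [-2.86, 2.86], [-0.3, 2.09], [-1.38, 1.24], [0.06, 2.45], [-1.56, 4.7], [0.09, 2.05], [-2.69, 2.69]. Speed limits (rad/s): [2.57, 2.57, 3.14, 3.14, 3.14, 3.14, 3.14].

## Interface

Orientations are given as a unit quaternion [w, x, y, z].
In Python, from workcell import manip gives the robot as it stands. The module is installed in compiled form; this text tells all that it offers.
- The arm moves only by the tool apply_moves, never from a script. Its argument "plan" is a list that holds one entry, the list of rows, each a list of 5 numbers: the finger opening in mm, from 0 to 87, then the shift along the tool's x, y, z in mm, then the turn about the tool's z in rad. A call has 1 to 5 rows; each row shifts and turns the commanded pose from where the row before left it, along the tool's axes as they then stand; what a row does not reach is not made up. A row lasts 1/12 s, in which the tool goes at most 41.7 mm and 7.16 degrees, less where a joint would pass 70% of its speed; a pose out of reach is approached as far as the arm can. A call is refused whole if a number of a shift passes 41.7 or a number of a turn 0.125, either way. A call with a gripper value outside its range is refused whole. The fingers move at their own pace and stop on an object; "grip_force" is the grip in N (left out, the last holds). Time passes only in rows, so rows that do not move let the fingers close. It gives the time, the measured TCP pose, the force and the opening at its end, in the units of the state.
- manip.get_obs(): the state, without advancing time (a new reading comes with each control period).
- manip.snapshot(name): name is "scene" or "top" or "wrist"; returns a dict with "image" (400x640x3 uint8, red, green, blue), "fx", "fy", "cx", "cy" (pixels), "k1" (the pictures are not rectified: a ray, as slopes to the right and down, at radius r is drawn at 1 + k1 r^2 times it, then the intrinsics apply), "R" (3x3) and "t" (3): a world point X has camera coordinates R X + t. Camera axes: x right, y down, z forward; pixel columns grow to the right and rows downward; lengths in m; the calibration is good to about 2 mm. A picture is of the moment at which its call begins. There is no depth.
- manip.finish_job(): hands the job in, once; it reports no verdict.
The state is a dict: "t": time; "joint_pos": joint angles; "qvel": joint speeds; "tau": joint torques, N m; "tool_pos": TCP position; "ee_rot": TCP orientation; "force": force on the tool from outside, world axes, zero at the start; "wrist_torque": the same for the moment, N m; "finger_gap": finger opening in m.
Only numpy, scipy, OpenCV 4.12 (cv2) and the standard library are available. Lean on these libraries where they do the work, as an engineer would, in place of code of your own. Each camera call takes 0.05 s, during which the arm holds its last target. There are 200 camera calls.

## Task

Put the holder and its beaker away on the pedestal: first stand the blue cup holder upright in the middle of the small round platform and let go of it, then lower the orange beaker into it until it just sits, upright and centred. Let the beaker down gently, without dropping it or pressing it tight into the taper, and leave the brown offcut, the spacer ring and the tape measure where they lie.

Things in the scene. Friction and masses are not known exactly. Their poses are not given: they have to be found in the camera images.
- holder_mid (a point): Centre (35 mm above the foot) of the blue cup holder: a loose thick-walled plastic cup, open at the top, 70 mm high, with a white line round it, about 160 g, upright at the start. Outside diameter 44 mm at the foot, 58 at 38 mm above it, 60 at the rim. Tapered bore, 52.6 mm across at the rim and 0.346 mm less for each mm of depth. z is its axis, up.
- beaker_mid (a point): Centre (52.5 mm above the foot) of the orange beaker: loose, plastic, open at the top, 105 mm high, about 90 g, upright at the start. Diameter 36 mm at the foot, 54 at 52 mm above it, 57 at the rim; wall 3 mm, 55 mm deep inside. Its lower cone has the taper of the holder's bore. z is its axis, up.
- stand_top (a point): Centre of the upper face of the pedestal's round aluminium platform: flat, no rim, 48 mm across, 36 mm above the table; below it a thin stem and a dark round foot 64 mm across. It is fixed to the table. z is up.
- holder: The blue cup holder; origin at the centre of its foot, z up along its axis.
- beaker: The orange beaker; origin at the centre of its foot, z up. Sitting loosely in the holder, its foot is about 24 mm above the holder's foot, its middle about 41.5 mm above the holder's middle, and its upper about 59 mm stand out of the holder: grip it there.
- offcut: Bystander, loose: brown wooden offcut 60 x 75 x 22 mm lying flat beyond the work on the left; origin under its centre.
- spindle_ring: Bystander, loose: grey spacer ring, 60 mm across, 10 mm high, lying flat near the work; origin under its centre.
- tape_measure: Bystander, loose: yellow tape measure, 36 x 78 x 61 mm, beyond the work on the right; origin under its centre.

How it is judged:
On the way, in this order (a step that is already met when the one before it is completed fails the run):
1. the holder stands upright in the middle of the platform, let go (horizontal distance between holder_mid and stand_top below 0.012 m and z of holder_mid in the frame of stand_top between 0.031 and 0.039 m and angle between holder_mid's own z axis and vertical below 0.08 rad and contact force between the fingers and holder below 0.2 N), for 0.3 s.
2. the beaker sits upright in the holder on the platform, let go (all of step 1 and horizontal distance between beaker_mid and holder_mid below 0.006 m and z of beaker_mid in the frame of holder_mid between 0.036 and 0.048 m and angle between beaker_mid's own z axis and vertical below 0.08 rad and contact force between the fingers and beaker below 0.2 N), for 0.3 s.
At the end, for the whole second after the job is handed in: The holder stands on the platform (foot within 4 mm of it, axis within 12 mm of its centre); the beaker sits in it, axis within 6 mm of the holder's, its middle 36 to 48 mm above the holder's; both upright within 0.08 rad, released and at rest (all of step 2 and linear speed of each of holder, beaker below 0.02 m/s); the robot touches nothing.
It fails at once if the beaker is dropped or pressed tight into the holder (more than 40 N between them) (contact force between beaker and holder above 40 N).
It fails at once if the offcut is moved by more than 30 mm (distance of offcut from where it was at the start of the episode above 0.03 m).
It fails at once if the spindle ring is moved by more than 30 mm (distance of spindle_ring from where it was at the start of the episode above 0.03 m).
It fails at once if the tape measure is moved by more than 30 mm (distance of tape_measure from where it was at the start of the episode above 0.03 m).
It also fails if it takes over 70 s, if anything falls off the work surface, if the arm or the gripper's body presses on something with over 40 N, if the wrist force passes 120 N, or if a joint passes its speed limit or range.

## Working session

There is one attempt and no reset: what is moved stays moved. The work goes in short steps, Python scripts to look and compute and a tool call to move; the robot and the scene stay as the last step left them, time stands still between calls to the robot, and variables do not carry over. Pictures are saved under pics/ and viewed, about 8 in all and at most 12, crops included, and the job is handed in when it is done.

Besides the shell and the picture viewer there is one more tool, called after "Request:" by a JSON object that holds its "fn" and its "kwargs". apply_moves: Moves the arm, as the interface text tells. Its arguments: {"type":"object","properties":{"plan":{"type":"array"},"grip_force":{"type":"number"}},"required":["plan"]}

```bash
mkdir -p pics
cat > h.py <<'E'
import numpy as np, cv2
from workcell import manip
def K(s): return np.array([[s["fx"],0,s["cx"]],[0,s["fy"],s["cy"]],[0,0,1.]]), np.array([s["k1"],0,0,0,0.])
def ray(s,px):
    k,d=K(s); p=cv2.undistortPoints(np.array(px,float).reshape(-1,1,2),k,d).reshape(-1,2)
    R=np.array(s["R"]);t=np.array(s["t"])
    D=np.c_[p,np.ones(len(p))]@R
    return -R.T@t, D
def plane(s,px,z):
    c,D=ray(s,px); return c+D*((z-c[2])/D[:,2])[:,None]
def proj(s,X):
    k,d=K(s); R=np.array(s["R"]); return cv2.projectPoints(np.array(X,float).reshape(-1,1,3),cv2.Rodrigues(R)[0],np.array(s["t"],float),k,d)[0].reshape(-1,2)
def snap(n,f):
    s=manip.snapshot(n); cv2.imwrite(f"pics/{f}.png",s["image"][:,:,::-1]); return s
E
python3 - <<'E'
from h import *
import pickle
for n in("scene","top","wrist"):
    s=snap(n,n+"0"); pickle.dump(s,open(n+"0.pkl","wb")); c=-np.array(s["R"]).T@s["t"]; print(n,c.round(3),np.array(s["R"])[2].round(2),s["fx"],s["k1"])
o=manip.get_obs();print(o, manip.nose_length)
E
```

```text
scene [0.041 0.25  0.688] [ 0.61 -0.35 -0.71] 429.66285669184305 -0.01878942810769041
top [ 0.406 -0.052  1.014] [ 0.16 -0.   -0.99] 517.6649921670414 -0.15701322604342258
wrist [ 0.284 -0.589  0.383] [-0.24 -0.08 -0.97] 344.9689526562915 -0.030387886034415307
{'t': 0.15, 'joint_pos': array([ 1.24009818,  0.32163791, -0.07005863,  1.45137913,  0.02263439,
        1.37080431, -0.05691053]), 'qvel': array([ 5.16199437e-04, -6.42312884e-04, -1.24355988e-03, -4.59238538e-03,
       -3.90523348e-05, -5.58593805e-04,  1.45397702e-03]), 'tau': array([-1.52480652e-04, -4.91796148e+01, -4.04820805e-01, -3.12876856e+01,
       -6.40275702e-02,  4.04762488e-02,  1.33751873e-04]), 'tool_pos': array([ 0.21953675, -0.61147248,  0.29142998]), 'ee_rot': array([-6.97285470e-04,  9.85176174e-01,  1.71544119e-01, -1.86359295e-04]), 'force': array([ 0.16709459,  0.07763528, -0.05489646]), 'wrist_torque': array([ 0.02983489, -0.0065858 , -0.02314514]), 'finger_gap': 0.08691542516501824} 0.0697
```

View pics/scene0.png

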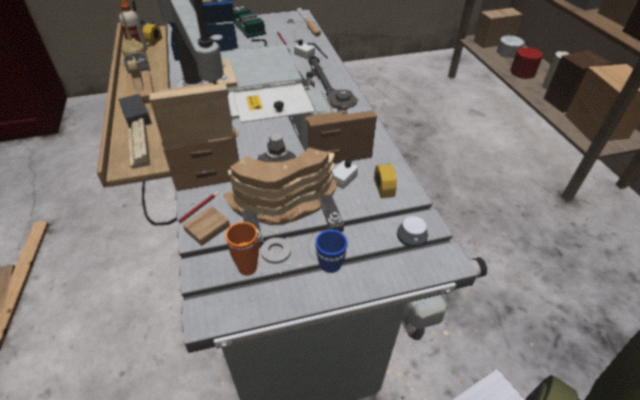

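View pics/top0.png

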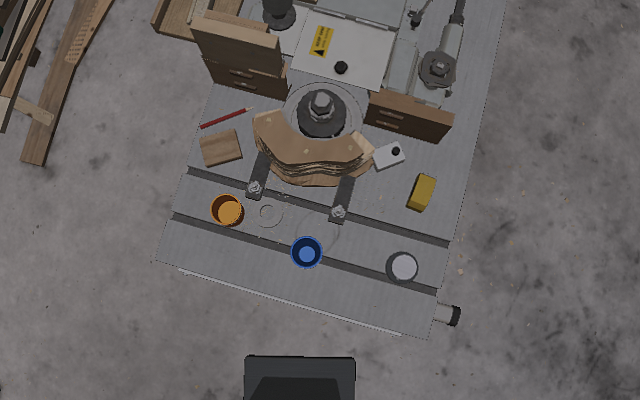

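Scene view: beaker around (243,245), holder (331,250), pedestal (413,232), ring (276,250), offcut (207,224), tape (386,180). Top view: beaker (228,210), holder (306,252), platform (404,267), ring (270,212).

```bash
cat >> h.py <<'E'
def mask(s,kind,c,r=45):
    h=cv2.cvtColor(s["image"],cv2.COLOR_RGB2HSV); H,S,V=cv2.split(h)
    m={"o":(H<16)&(S>150),"b":(H>100)&(H<130)&(S>110),"w":(S<25)&(V>175)}[kind].astype(np.uint8)
    w=np.zeros_like(m); cv2.circle(w,tuple(int(v) for v in c),r,1,-1); m=m*w
    n,l,st,ce=cv2.connectedComponentsWithStats(m)
    i=1+np.argmax(st[1:,4]); return (l==i).astype(np.uint8)
def contour(m):
    c,_=cv2.findContours(m,cv2.RETR_EXTERNAL,cv2.CHAIN_APPROX_NONE); return max(c,key=len).reshape(-1,2).astype(float)
def circ(P):
    A=np.c_[2*P[:,:2],np.ones(len(P))]; x=np.linalg.lstsq(A,(P[:,:2]**2).sum(1),rcond=None)[0]
    return x[:2],np.sqrt(x[2]+x[:2]@x[:2])
E
python3 - <<'E'
from h import *
import pickle
s=pickle.load(open("top0.pkl","rb")); q=pickle.load(open("scene0.pkl","rb"))
for nm,k,c,z,cs in(("beaker","o",(228,210),.105,(243,245)),("holder","b",(306,252),.07,(331,250)),("plat","w",(404,267),.036,(413,228))):
    m=mask(s,k,c,30); C=contour(m); P=plane(s,C,z); x,r=circ(P); e=np.hypot(*(P[:,:2]-x).T)-r
    (mc,mr)=cv2.minEnclosingCircle(P[:,:2].astype(np.float32))
    print(nm,m.sum(),x.round(4),"d",round(2*r,4),"res",e.std().round(4),"enc",np.round(mc,4),round(2*mr,4), "hypot",np.hypot(*x).round(3))
    m2=mask(q,k,cs,35);C2=contour(m2);  print("  scene bbox",C2.min(0),C2.max(0),"pred rim circle", end=" ")
    a=np.linspace(0,6.28,60);D={"o":.0285,"b":.03,"w":.024}[k]
    R=proj(q,np.c_[x[0]+D*np.cos(a),x[1]+D*np.sin(a),0*a+z]); print(R.min(0).round(1),R.max(0).round(1))
# bystanders
print("ring",plane(s,[[270,212]],.01).round(3),"tape",plane(s,[[423,190]],.06).round(3),"offcut",plane(s,[[221,148]],.022).round(3), "clamps",plane(s,[[254,188],[338,212]],.05).round(3))
for n,c in(("a",(200,150,460,300)),):
    im=s["image"][c[1]:c[3],c[0]:c[2],::-1]; cv2.imwrite("pics/crop.png",cv2.resize(im,None,fx=3,fy=3,interpolation=2))
E
```

```text
beaker 343 [0.5338 0.1103] d 0.0554 res 0.0022 enc [0.5351 0.1092] 0.0637 hypot 0.545
  scene bbox [226. 222.] [256. 247.] pred rim circle [228.1 221.1] [260.3 245.5]
holder 827 [ 0.4651 -0.0307] d 0.0575 res 0.0005 enc [ 0.4647 -0.0306] 0.0597 hypot 0.466
  scene bbox [316. 229.] [346. 257.] pred rim circle [315.3 228.8] [347.6 253.9]Traceback (most recent call last):
  File "<stdin>", line 5, in <module>
  File "h.py", line 20, in mask
    i=1+np.argmax(st[1:,4]); return (l==i).astype(np.uint8)
        ~~~~~~~~~^^^^^^^^^^
    return _wrapfunc(a, 'argmax', axis=axis, out=out, **kwds)
    return bound(*args, **kwds)
ValueError: attempt to get argmax of an empty sequence
```

View pics/wrist0.png

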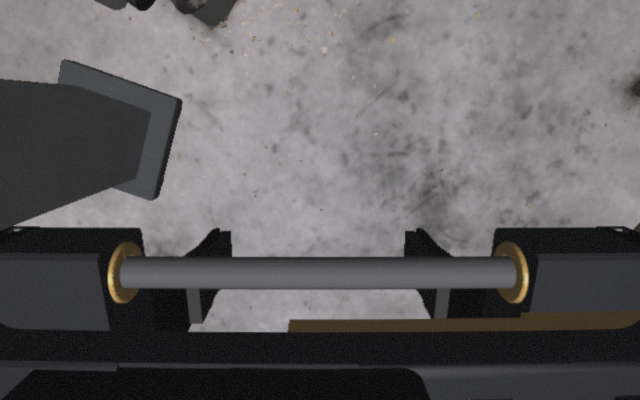

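Wrist view: jaws at (215,260) and (425,260), only floor below. I'll fix the platform and beaker masks.

Run:
```python
from h import *
import pickle
s=pickle.load(open("top0.pkl","rb"))
h=cv2.cvtColor(s["image"],cv2.COLOR_RGB2HSV)
for p in((404,267),(404,280),(418,276),(390,256),(420,250),(228,210),(215,205),(240,200),(380,290)): print(p,h[p[1],p[0]])
print(h[267,380:428].tolist())
a=s["image"][180:300,190:450,::-1]; cv2.imwrite("pics/crop.png",cv2.resize(a,None,fx=3,fy=3,interpolation=2))
print("ring",plane(s,[[270,212]],.01).round(3),"tape",plane(s,[[423,190]],.06).round(3),"offcut",plane(s,[[221,148]],.022).round(3), "clamps",plane(s,[[254,188],[338,212]],.05).round(3))
```

```text
(404, 267) [124  12 145]
(404, 280) [110  13  59]
(418, 276) [130   7 116]
(390, 256) [120   6  43]
(420, 250) [130   7 117]
(228, 210) [ 18 165 164]
(215, 205) [ 12 188  65]
(240, 200) [113  17 121]
(380, 290) [130   7 114]
[[120, 4, 115], [120, 4, 115], [120, 4, 116], [130, 6, 118], [130, 6, 125], [120, 3, 74], [105, 24, 43], [113, 17, 60], [105, 17, 60], [105, 18, 58], [105, 19, 55], [105, 12, 41], [124, 13, 137], [124, 14, 149], [128, 14, 144], [124, 12, 144], [128, 14, 145], [128, 14, 146], [129, 12, 147], [124, 14, 147], [124, 12, 145], [129, 12, 145], [129, 12, 145], [124, 12, 145], [124, 12, 145], [129, 12, 146], [124, 12, 146], [129, 12, 145], [124, 14, 147], [124, 12, 147], [124, 12, 147], [128, 14, 148], [128, 14, 147], [124, 12, 147], [128, 14, 148], [124, 13, 152], [126, 9, 142], [105, 23, 45], [130, 9, 86], [135, 8, 122], [130, 7, 116], [130, 7, 114], [130, 7, 114], [130, 7, 114], [130, 7, 116], [130, 7, 116], [130, 7, 116], [135, 9, 117]]
ring [[0.545 0.043 0.01 ]] tape [[ 0.586 -0.249  0.06 ]] offcut [[0.67  0.144 0.022]] clamps [[ 0.585  0.071  0.05 ]
 [ 0.542 -0.089  0.05 ]]
```

View pics/crop.png

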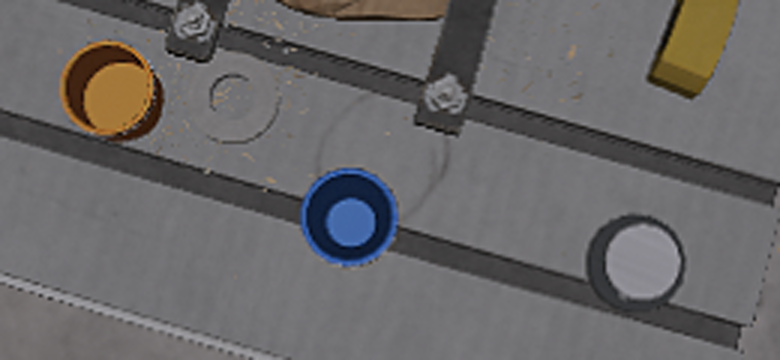

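Crop (3x, origin 190,180): beaker rim centre (110,89), holder (350,217), platform disc (643,262) on its dark foot, ring (237,105).

```bash
cat >> h.py <<'E'
def mask2(s,lo,hi,c,r):
    m=cv2.inRange(cv2.cvtColor(s["image"],cv2.COLOR_RGB2HSV),lo,hi)//255; w=np.zeros_like(m); cv2.circle(w,c,r,1,-1); m*=w
    n,l,st,ce=cv2.connectedComponentsWithStats(m); return (l==1+np.argmax(st[1:,4])).astype(np.uint8)
E
python3 - <<'E'
from h import *
import pickle
s=pickle.load(open("top0.pkl","rb")); q=pickle.load(open("scene0.pkl","rb"))
a=np.linspace(0,6.28,90)
def cmp(x,D,z): R=proj(q,np.c_[x[0]+D*np.cos(a),x[1]+D*np.sin(a),0*a+z]); return R.min(0).round(1),R.max(0).round(1)
m=mask2(s,(0,0,130),(179,30,255),(404,267),25); P=plane(s,contour(m),.036); x,r=circ(P); print("plat",x,2*r,np.hypot(*x))
hs=cv2.cvtColor(q["image"],cv2.COLOR_RGB2HSV); print(hs[228,413],"scene pred plat",cmp(x,.024,.036))
m=mask2(q,(0,0,int(hs[226,413,2])-25),(179,40,255),(413,228),20); C=contour(m);P=plane(q,C,.036);print(" scene plat",C.min(0),C.max(0),*circ(P))
m=mask2(s,(4,100,50),(22,255,255),(227,210),24); C=contour(m); P=plane(s,C,.105); x,r=circ(P); e=np.hypot(*(P[:,:2]-x).T)-r
print("beaker",m.sum(),x,2*r,e.std()); 
# drop side-wall pixels: keep those not on the lower-right, iterate
k=np.ones(len(P),bool)
for _ in range(6):
    x,r=circ(P[k]); e=np.hypot(*(P[:,:2]-x).T)-r; k=abs(e)<.0012+0*e
    print(k.sum(),x.round(4),round(2*r,4))
print(plane(s,[[226.6,209.7]],.105), "scene pred",cmp(x,.0285,.105))
# scene: silhouettes, ray at rim extents
for nm,lo,hi,c,z,D,x0 in (("bk",(2,120,50),(16,255,255),(243,247),.105,.0285,x),("hd",(100,90,30),(130,255,255),(331,250),.07,.03,np.array([.4649,-.0307]))):
    m=mask2(q,lo,hi,c,35);C=contour(m);print(nm,C.min(0),C.max(0),"pred",cmp(x0,D,z), [(y,C[C[:,1]==y][:,0].min(),C[C[:,1]==y][:,0].max()) for y in range(int(C[:,1].min())+6,int(C[:,1].max()),6)])
E
```

```text
plat [ 0.44219368 -0.215492  ] 0.04427572006154466 0.4919065457955004
[117  13 212] scene pred plat (array([402.6, 215.6]), array([426.5, 233.3]))
 scene plat [403. 216.] [426. 232.] [ 0.44332074 -0.21571048] 0.022281700843190966
beaker 807 [0.53424638 0.1118366 ] 0.05797693224290822 0.0021754144869504453
46 [0.5342 0.1118] 0.058
49 [0.5343 0.1119] 0.0583
51 [0.5343 0.112 ] 0.0587
53 [0.5343 0.112 ] 0.059
54 [0.5345 0.112 ] 0.0591
52 [0.5346 0.112 ] 0.0592
[[0.53453525 0.11153096 0.105     ]] scene pred (array([227.1, 221.2]), array([259.3, 245.6]))
bk [226. 222.] [258. 273.] pred (array([227.1, 221.2]), array([259.3, 245.6])) [(228, np.float64(228.0), np.float64(255.0)), (234, np.float64(226.0), np.float64(257.0)), (240, np.float64(227.0), np.float64(254.0)), (246, np.float64(233.0), np.float64(258.0)), (252, np.float64(231.0), np.float64(257.0)), (258, np.float64(233.0), np.float64(256.0)), (264, np.float64(237.0), np.float64(255.0)), (270, np.float64(240.0), np.float64(254.0))]
hd [315. 229.] [347. 257.] pred (array([315.3, 228.9]), array([347.7, 254. ])) [(235, np.float64(318.0), np.float64(344.0)), (241, np.float64(316.0), np.float64(346.0)), (247, np.float64(316.0), np.float64(346.0)), (253, np.float64(320.0), np.float64(343.0))]
```

```bash
cat >> h.py <<'E'
from scipy.spatial.transform import Rotation
def to(x,y,z):
    o=manip.get_obs(); w,a,b,c=o["ee_rot"]; R=Rotation.from_quat([a,b,c,w]).as_matrix()
    d=np.array([x,y,z])-o["tool_pos"]; print("t",o["t"],"pos",o["tool_pos"].round(4),"yaw",np.arctan2(R[1,0],R[0,0]).round(4),"tilt",np.arccos(-R[2,2]).round(4),"F",o["force"].round(2),"gap",round(o["finger_gap"],4),"tool shift mm",(R.T@d*1000).round(1))
E
python3 -c "
from h import *
to(.465,-.0307,.25)"
```

```text
t 0.15 pos [ 0.2195 -0.6115  0.2914] yaw 0.3448 tilt 0.0014 F [ 0.17  0.08 -0.05] gap 0.0869 tool shift mm [ 427.3 -463.6   42. ]
```

Request:
{"fn": "apply_moves", "kwargs": {"plan": [[[87, 26, -28, 0, 0], [87, 26, -28, 0, 0], [87, 26, -28, 0, 0], [87, 26, -28, 0, 0], [87, 26, -28, 0, 0]]]}}

```text
t: 0.57
tool_pos: [0.295, -0.4342, 0.2919]
ee_rot: [-0.0, 0.985, 0.171, -0.0]
force: [1.4, 0.1, -0.2]
finger_gap: 0.0871
```

Request:
{"fn": "apply_moves", "kwargs": {"plan": [[[87, 26, -28, 0, 0], [87, 26, -28, 0, 0], [87, 26, -28, 0, 0], [87, 26, -28, 0, 0], [87, 26, -28, 0, 0]]]}}

```text
t: 0.98
tool_pos: [0.3699, -0.2584, 0.2921]
ee_rot: [0.0, 0.985, 0.171, -0.0]
force: [-0.1, 0.5, 0.6]
finger_gap: 0.0869
```

Request:
{"fn": "apply_moves", "kwargs": {"plan": [[[87, 26, -28, 2, 0], [87, 26, -28, 4, 0], [87, 26, -28, 4, 0], [87, 26, -28, 4, 0], [87, 12, -15, 4, 0]]]}}

```text
t: 1.4
tool_pos: [0.4373, -0.0967, 0.2743]
ee_rot: [-0.0, 0.985, 0.174, 0.001]
force: [0.3, -0.3, -0.4]
finger_gap: 0.0865
```

```bash
python3 -c "
from h import *
to(.465,-.0307,.21);print(manip.get_obs()['joint_pos'])"
```

```text
t 1.4 pos [ 0.4373 -0.0967  0.2743] yaw 0.3503 tilt 0.0015 F [ 0.29 -0.29 -0.37] gap 0.0865 tool shift mm [ 48.6 -52.4  64.4]
[ 0.7724506  -0.09395757 -0.57309418  1.93162496 -0.05422591  1.28840971
 -1.00402604]
```

Request:
{"fn": "apply_moves", "kwargs": {"plan": [[[87, 24, -26, 10, 0], [87, 24, -26, 14, 0], [87, 0, 0, 20, 0], [87, 0, 0, 20, 0], [87, 0, 0, 0, 0]]]}}

```text
t: 1.82
tool_pos: [0.4612, -0.0356, 0.2066]
ee_rot: [-0.001, 0.985, 0.172, -0.003]
force: [-1.5, 0.6, 0.2]
finger_gap: 0.0872
```

```bash
python3 -c "
from h import *
to(.465,-.0307,.103);print(manip.get_obs()['joint_pos']);s=snap('wrist','w1');snap('scene','s1')"
```

```text
t 1.8167 pos [ 0.4612 -0.0356  0.2066] yaw 0.3467 tilt 0.0069 F [-1.46  0.63  0.2 ] gap 0.0872 tool shift mm [  5.9  -2.9 103.6]
[ 0.69536664  0.01675216 -0.67339097  1.9825753   0.01005627  1.1527743
 -1.20617755]
```

View pics/w1.png

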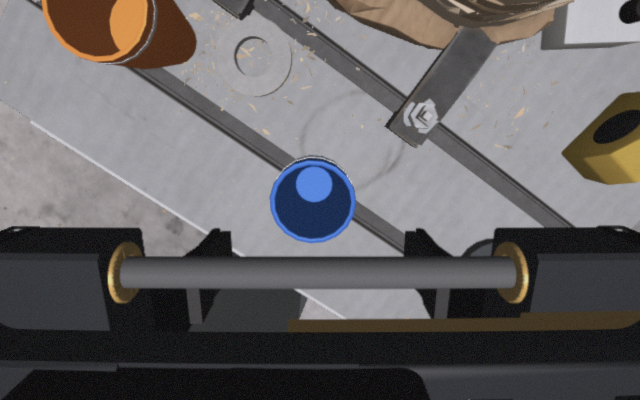

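Wrist: holder rim centred at (313,200) just ahead of the jaws, beaker upper left (120,25), clamp bolt (420,115) clear of the fingers.

```bash
python3 -c "
from h import *
s=manip.snapshot('wrist')
m=mask2(s,(100,90,30),(130,255,255),(313,200),50);print(circ(plane(s,contour(m),.07)))
to(.465,-.0307,.103)"
```

```text
(array([ 0.46496297, -0.03019636]), np.float64(0.02927086864996226))
t 1.9667 pos [ 0.4638 -0.0368  0.2109] yaw 0.3441 tilt 0.0004 F [1.06 0.44 0.26] gap 0.0871 tool shift mm [  3.2  -5.4 107.9]
```

Request:
{"fn": "apply_moves", "kwargs": {"plan": [[[87, 3.2, -5.5, 10, 0], [87, 0, 0, 25, 0], [87, 0, 0, 25, 0], [87, 0, 0, 10, 0], [87, 0, 0, 0, 0]]]}}

```text
t: 2.38
tool_pos: [0.4633, -0.03, 0.1384]
ee_rot: [-0.001, 0.985, 0.171, -0.002]
force: [0.1, -0.6, 0.1]
finger_gap: 0.0867
```

```bash
python3 -c "
from h import *
to(.465,-.0305,.103)"
```

```text
t 2.3833 pos [ 0.4633 -0.03    0.1384] yaw 0.3447 tilt 0.0041 F [ 0.06 -0.62  0.11] gap 0.0867 tool shift mm [ 1.6  1.1 35.4]
```

Request:
{"fn": "apply_moves", "kwargs": {"plan": [[[87, 1, 0.5, 15, 0], [87, 0, 0, 15, 0], [87, 0, 0, 7, 0], [87, 0, 0, 0, 0], [87, 0, 0, 0, 0]]]}}

```text
t: 2.8
tool_pos: [0.4664, -0.0304, 0.104]
ee_rot: [0.0, 0.985, 0.171, 0.0]
force: [0.1, -0.8, 0.5]
finger_gap: 0.0869
```

Request:
{"fn": "apply_moves", "kwargs": {"plan": [[[50, 0, 0, 0, 0], [50, 0, 0, 0, 0], [50, 0, 0, 0, 0], [50, 0, 0, 0, 0], [50, 0, 0, 0, 0]]], "grip_force": 15}}

```text
t: 3.22
tool_pos: [0.466, -0.0304, 0.1036]
ee_rot: [0.0, 0.985, 0.172, 0.0]
force: [-0.6, -0.4, -0.6]
finger_gap: 0.0614
```

```bash
python3 -c "
from h import *
to(.465,-.0305,.103)"
```

```text
t 3.2167 pos [ 0.466  -0.0304  0.1036] yaw 0.3447 tilt 0.0007 F [-0.56 -0.4  -0.6 ] gap 0.0614 tool shift mm [-1.  -0.3  0.6]
```

Request:
{"fn": "apply_moves", "kwargs": {"plan": [[[50, 0, 0, 0, 0], [50, 0, 0, 0, 0], [50, 0, 0, 0, 0], [50, 0, 0, 0, 0], [50, 0, 0, -5, 0]]]}}

```text
t: 3.63
tool_pos: [0.465, -0.0303, 0.1075]
ee_rot: [-0.0, 0.985, 0.172, -0.001]
force: [-0.6, 0.2, -1.8]
finger_gap: 0.0577
```

Request:
{"fn": "apply_moves", "kwargs": {"plan": [[[50, 0, 0, -15, 0], [50, 0, 0, -20, 0], [50, 0, 0, -20, 0], [50, 0, 0, -10, 0], [50, 0, 0, 0, 0]]]}}

```text
t: 4.05
tool_pos: [0.4672, -0.0306, 0.1753]
ee_rot: [0.001, 0.985, 0.171, 0.002]
force: [0.6, 0.1, -2.5]
finger_gap: 0.0581
```

```bash
python3 -c "
from h import *
to(.4427,-.2156,.174);snap('scene','s2')
s=manip.snapshot('top')
m=mask2(s,(100,90,30),(130,255,255),(306,252),60);C=contour(m);print(C.min(0),C.max(0))
for z in (.13,.14,.145):print(z,circ(plane(s,C,z)))"
```

```text
t 4.05 pos [ 0.4672 -0.0306  0.1753] yaw 0.3445 tilt 0.0043 F [ 0.63  0.08 -2.54] gap 0.0581 tool shift mm [-85.5 165.9   1.5]Traceback (most recent call last):
  File "<string>", line 5, in <module>
    m=mask2(s,(100,90,30),(130,255,255),(306,252),60);C=contour(m);print(C.min(0),C.max(0))
  File "h.py", line 28, in mask2
    n,l,st,ce=cv2.connectedComponentsWithStats(m); return (l==1+np.argmax(st[1:,4])).astype(np.uint8)
                                                                ~~~~~~~~~^^^^^^^^^^
    return _wrapfunc(a, 'argmax', axis=axis, out=out, **kwds)
    return bound(*args, **kwds)
ValueError: attempt to get argmax of an empty sequence
```

View pics/s2.png

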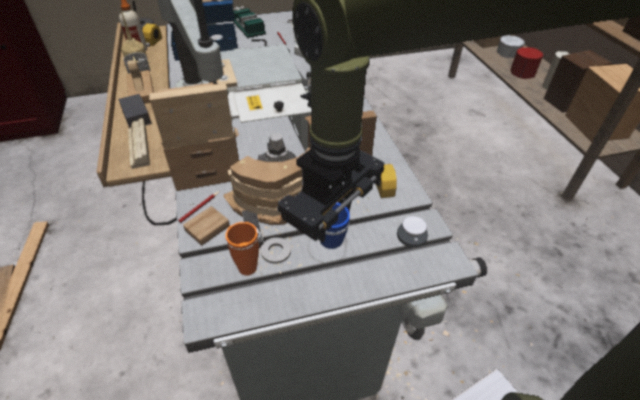

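Scene: holder gripped and lifted, at (335,228); beaker, ring, offcut untouched; pedestal (413,230) free.

Request:
{"fn": "apply_moves", "kwargs": {"plan": [[[50, -9, 17, 0, 0], [50, -17, 33, 0, 0], [50, -17, 33, 0, 0], [50, -17, 33, 0, 0], [50, -15, 30, 0, 0]]]}}

```text
t: 4.57
tool_pos: [0.4429, -0.195, 0.1715]
ee_rot: [-0.001, 0.985, 0.171, -0.001]
force: [1.2, -1.1, -1.6]
finger_gap: 0.0582
```

Request:
{"fn": "apply_moves", "kwargs": {"plan": [[[50, -10, 20, 0, 0], [50, 0, 0, 0, 0], [50, 0, 0, 0, 0], [50, 0, 0, 0, 0], [50, 0, 0, 0, 0]]]}}

```text
t: 4.98
tool_pos: [0.4419, -0.2137, 0.1724]
ee_rot: [-0.001, 0.985, 0.173, -0.001]
force: [0.3, -0.2, -1.8]
finger_gap: 0.0577
```

```bash
python3 -c "
from h import *
to(.4427,-.2156,.139);snap('scene','s3')
s=manip.snapshot('wrist'); cv2.imwrite('pics/w3.png',s['image'][:,:,::-1])
to(.4427,-.2156,.139)"
```

```text
t 4.9833 pos [ 0.4419 -0.2137  0.1724] yaw 0.3471 tilt 0.0018 F [ 0.32 -0.18 -1.75] gap 0.0577 tool shift mm [ 0.1  2.1 33.4]
t 5.0833 pos [ 0.4421 -0.2139  0.1729] yaw 0.3473 tilt 0.0006 F [ 0.87 -0.6  -1.24] gap 0.0581 tool shift mm [-0.   1.8 33.9]
```

View pics/s3.png

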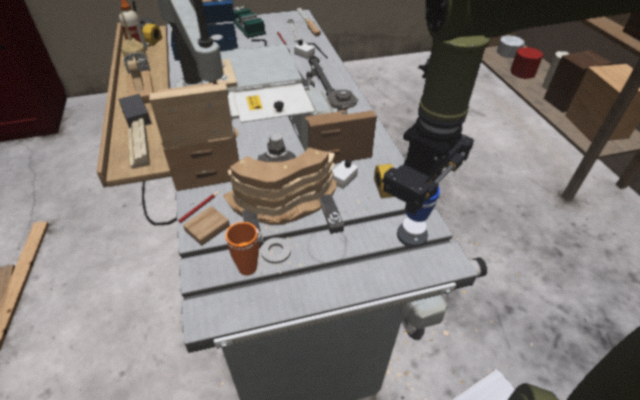

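Scene: holder (423,207) hangs over the platform (415,226). Lowering, correcting 2 mm along tool y.

Request:
{"fn": "apply_moves", "kwargs": {"plan": [[[50, 0, 2, 8, 0], [50, 0, 0, 8, 0], [50, 0, 0, 8, 0], [50, 0, 0, 4, 0], [50, 0, 0, 0, 0]]]}}

```text
t: 5.5
tool_pos: [0.4417, -0.2166, 0.1436]
ee_rot: [-0.001, 0.985, 0.172, -0.001]
force: [-0.2, -0.5, -2.3]
finger_gap: 0.0578
```

```bash
python3 -c "
from h import *
to(.4427,-.2156,.1395)"
```

```text
t 5.5 pos [ 0.4417 -0.2166  0.1436] yaw 0.345 tilt 0.0031 F [-0.24 -0.45 -2.28] gap 0.0578 tool shift mm [ 1.3 -0.6  4.1]
```

Request:
{"fn": "apply_moves", "kwargs": {"plan": [[[50, 1, -0.5, 2, 0], [50, 0, 0, 1, 0], [50, 0, 0, 1, 0], [50, 0, 0, 0, 0], [50, 0, 0, 0, 0]]]}}

```text
t: 5.92
tool_pos: [0.4435, -0.2164, 0.1414]
ee_rot: [0.0, 0.985, 0.172, 0.0]
force: [1.2, 1.4, -2.2]
finger_gap: 0.0581
```

```bash
python3 -c "
from h import *
to(.4427,-.2156,.1395)"
```

```text
t 5.9167 pos [ 0.4435 -0.2164  0.1414] yaw 0.3448 tilt 0.0003 F [ 1.16  1.36 -2.24] gap 0.0581 tool shift mm [-0.5 -1.1  1.9]
```

Request:
{"fn": "apply_moves", "kwargs": {"plan": [[[50, 0, -0.5, 1, 0], [50, 0, 0, 1, 0], [50, 0, 0, 0, 0], [50, 0, 0, 0, 0], [50, 0, 0, 0, 0]]]}}

```text
t: 6.33
tool_pos: [0.4433, -0.2159, 0.1394]
ee_rot: [0.0, 0.985, 0.172, 0.0]
force: [-0.7, 0.0, -0.3]
finger_gap: 0.0581
```

```bash
python3 -c "
from h import *
to(.4427,-.2156,.1395)
q=snap('scene','s4'); a=q['image'][170:260,370:480,::-1]; cv2.imwrite('pics/s4c.png',cv2.resize(a,None,fx=6,fy=6,interpolation=2))"
```

```text
t 6.3333 pos [ 0.4433 -0.2159  0.1394] yaw 0.3448 tilt 0.0003 F [-0.7   0.   -0.25] gap 0.0581 tool shift mm [-0.5 -0.5 -0.1]
```

View pics/s4c.png

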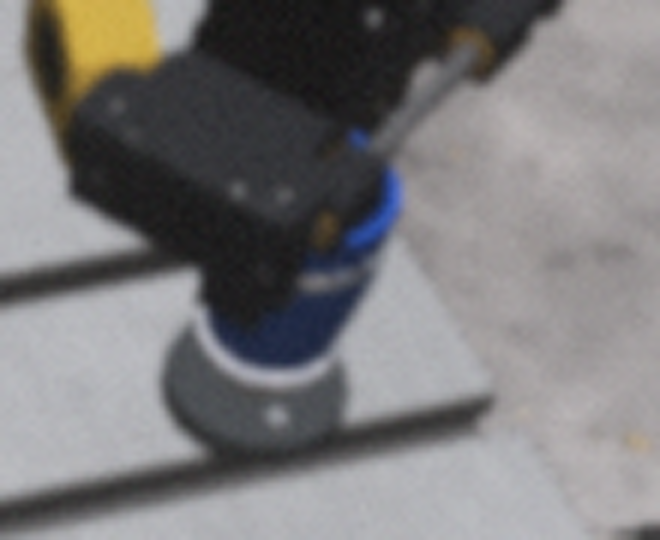

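Holder foot at crop (270,350) is concentric with the light platform edge, weight has come off (Fz −2.2 → −0.3). Release.

Request:
{"fn": "apply_moves", "kwargs": {"plan": [[[62, 0, 0, 0, 0], [66, 0, 0, 0, 0], [72, 0, 0, 0, 0], [80, 0, 0, 0, 0], [87, 0, 0, 0, 0]]]}}

```text
t: 6.8
tool_pos: [0.4433, -0.216, 0.1393]
ee_rot: [0.0, 0.985, 0.172, 0.0]
force: [0.2, 0.6, -1.0]
finger_gap: 0.0781
```

Request:
{"fn": "apply_moves", "kwargs": {"plan": [[[87, 0, 0, 0, 0], [87, 0, 0, 0, 0], [87, 0, 0, -10, 0], [87, 0, 0, -25, 0], [87, 0, 0, -35, 0]]]}}

```text
t: 7.22
tool_pos: [0.4415, -0.2151, 0.2082]
ee_rot: [-0.002, 0.985, 0.172, -0.002]
force: [-0.0, -0.7, 0.4]
finger_gap: 0.0868
```

Request:
{"fn": "apply_moves", "kwargs": {"plan": [[[87, 0, 0, -40, 0], [87, 10, -30, -20, 0], [87, 15, -35, 0, 0], [87, 15, -35, 0, 0], [87, 15, -35, 0, 0]]]}}

```text
t: 7.63
tool_pos: [0.4495, -0.0687, 0.2707]
ee_rot: [0.001, 0.985, 0.171, 0.001]
force: [0.9, 0.4, 0.1]
finger_gap: 0.0869
```

```bash
python3 -c "
from h import *
to(.535,.112,.22)
s=snap('top','t5');m=mask2(s,(100,90,30),(130,255,255),(406,262),35);C=contour(m);print('holder top',circ(plane(s,C,.106)),m.sum())
q=snap('scene','s5');m=mask2(q,(100,90,30),(130,255,255),(415,210),40);C=contour(m);print('scene bbox',C.min(0),C.max(0),m.sum())
a=np.linspace(0,6.28,90)
for D,z in((.03,.106),(.022,.036)):
  R=proj(q,np.c_[.4427+D*np.cos(a),-.2156+D*np.sin(a),0*a+z]);print(R.min(0),R.max(0))
im=np.vstack([cv2.resize(p['image'][y:y+90,x:x+120,::-1],None,fx=3,fy=3,interpolation=2) for p,x,y in((q,350,160),(s,340,210))]);cv2.imwrite('pics/c5.png',im)"
```

```text
t 7.6333 pos [ 0.4495 -0.0687  0.2707] yaw 0.3439 tilt 0.0025 F [0.88 0.45 0.12] gap 0.0869 tool shift mm [ 141.3 -141.4   50.7]
holder top (array([ 0.44147369, -0.21697587]), np.float64(0.028387136030338544)) 856
scene bbox [405. 190.] [436. 214.] 637
[404.74399703 188.9567182 ] [436.46152829 211.16478667]
[403.50106064 216.13904355] [425.39909361 232.34502582]
```

View pics/c5.png

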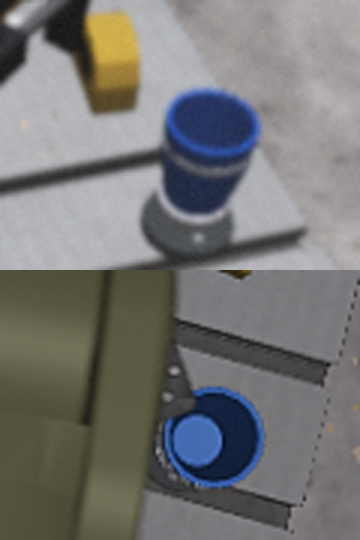

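Holder stands upright on the platform (upper crop, (212,150)); the top view shows it centred. On to the beaker.

Request:
{"fn": "apply_moves", "kwargs": {"plan": [[[87, 28, -28, 0, 0], [87, 28, -28, 0, 0], [87, 28, -28, 0, 0], [87, 25, -25, 0, 0], [87, 10, -12, 0, 0]]]}}

```text
t: 8.15
tool_pos: [0.5216, 0.0886, 0.2703]
ee_rot: [-0.001, 0.985, 0.174, 0.001]
force: [-1.1, -0.1, -0.9]
finger_gap: 0.087
```

Request:
{"fn": "apply_moves", "kwargs": {"plan": [[[87, 0, 0, 0, 0], [87, 0, 0, 0, 0]]]}}

```text
t: 8.32
tool_pos: [0.5205, 0.0843, 0.2694]
ee_rot: [-0.0, 0.985, 0.173, -0.0]
force: [-0.4, 0.4, 0.3]
finger_gap: 0.0871
```

```bash
python3 -c "
from h import *
s=snap('wrist','w6'); m=mask2(s,(2,110,40),(22,255,255),(313,200),75);C=contour(m);P=plane(s,C,.105);print(C.min(0),C.max(0))
k=np.ones(len(P),bool)
for _ in range(8):
    x,r=circ(P[k]); e=np.hypot(*(P[:,:2]-x).T)-r; k=abs(e)<.0015
print(x,r,k.sum(),len(k))
to(.535,.112,.131)"
```

```text
[249. 131.] [323. 204.]
[0.53578784 0.11466834] 0.027530417085324544 178 203
t 8.3667 pos [0.5203 0.0828 0.2693] yaw 0.3444 tilt 0.0011 F [-0.15 -0.73  0.32] gap 0.0869 tool shift mm [ 23.8 -22.6 138.2]
```

View pics/w6.png

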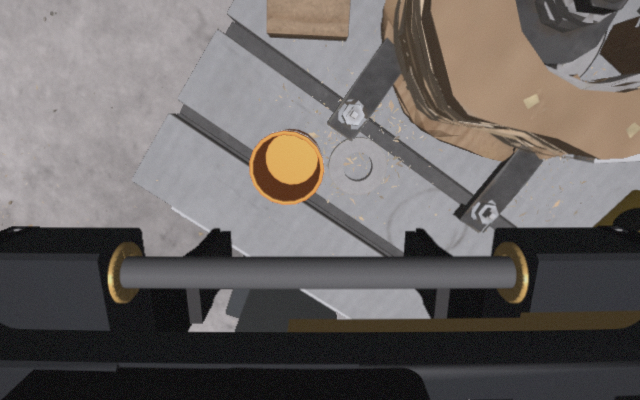

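Wrist: beaker rim centre (287,168), ring (355,165), clamp bolt (350,115) and plywood stack to the right. I'll turn the tool to yaw ≈ 0 to keep the gripper body away from the stack.

Request:
{"fn": "apply_moves", "kwargs": {"plan": [[[87, 23.5, -23.5, 0, 0], [87, 0, 0, 0, 0.115], [87, 0, 0, 0, 0.115], [87, 0, 0, 0, 0.115], [87, 0, 0, 30, 0]]]}}

```text
t: 8.78
tool_pos: [0.5379, 0.1124, 0.2441]
ee_rot: [0.0, 1.0, -0.004, 0.005]
force: [1.0, 0.8, -0.9]
finger_gap: 0.0871
```

Request:
{"fn": "apply_moves", "kwargs": {"plan": [[[87, 0, 0, 20, 0], [87, 0, 0, 0, 0], [87, 0, 0, 0, 0], [87, 0, 0, 0, 0]]]}}

```text
t: 9.12
tool_pos: [0.5353, 0.1129, 0.2205]
ee_rot: [0.0, 1.0, -0.001, 0.001]
force: [1.0, 0.5, -0.5]
finger_gap: 0.0869
```

```bash
python3 -c "
from h import *
s=snap('wrist','w7'); m=mask2(s,(2,110,40),(22,255,255),(313,200),120);C=contour(m);P=plane(s,C,.105);print(C.min(0),C.max(0))
k=np.ones(len(P),bool)
for _ in range(8):
    x,r=circ(P[k]); e=np.hypot(*(P[:,:2]-x).T)-r; k=abs(e)<.0015
print(x,r,k.sum(),len(k))
to(.535,.113,.133)"
```

```text
[269. 175.] [358. 256.]
[0.53636127 0.11474916] 0.027694528424338515 224 245
t 9.1667 pos [0.5355 0.1133 0.2209] yaw -0.0015 tilt 0.0025 F [ 0.18 -0.1   0.1 ] gap 0.0873 tool shift mm [-0.7  0.2 87.9]
```

Request:
{"fn": "apply_moves", "kwargs": {"plan": [[[87, 0.5, -0.7, 20, 0], [87, 0, 0, 25, 0], [87, 0, 0, 25, 0], [87, 0, 0, 13, 0], [87, 0, 0, 0, 0]]]}}

```text
t: 9.58
tool_pos: [0.5339, 0.1139, 0.1344]
ee_rot: [0.0, 1.0, -0.0, -0.002]
force: [-0.7, -0.1, -0.7]
finger_gap: 0.0869
```

Request:
{"fn": "apply_moves", "kwargs": {"plan": [[[87, 0, 0, 4, 0], [87, 0, 0, 0, 0], [50, 0, 0, 0, 0], [50, 0, 0, 0, 0], [50, 0, 0, 0, 0]]], "grip_force": 8}}

```text
t: 10.0
tool_pos: [0.5357, 0.1147, 0.1332]
ee_rot: [0.0, 1.0, -0.0, 0.001]
force: [0.5, -0.8, 0.3]
finger_gap: 0.0742
```

Request:
{"fn": "apply_moves", "kwargs": {"plan": [[[50, 0, 0, 0, 0], [50, 0, 0, 0, 0], [50, 0, 0, 0, 0], [50, 0, 0, 0, 0], [50, 0, 0, 0, 0]]]}}

```text
t: 10.42
tool_pos: [0.5353, 0.1147, 0.1324]
ee_rot: [-0.0, 1.0, -0.0, 0.0]
force: [-0.5, 0.4, 1.7]
finger_gap: 0.0554
```

```bash
python3 -c "
from h import *
to(.536,.114,.133)"
```

```text
t 10.4167 pos [0.5353 0.1147 0.1324] yaw -0.0001 tilt 0.0003 F [-0.46  0.45  1.72] gap 0.0554 tool shift mm [ 0.7  0.7 -0.6]
```

Request:
{"fn": "apply_moves", "kwargs": {"plan": [[[50, 0, 0, -5, 0], [50, 0, 0, -20, 0], [50, 0, 0, -30, 0], [50, 0, 0, -35, 0], [50, 0, 0, -30, 0]]], "grip_force": 12}}

```text
t: 10.83
tool_pos: [0.5348, 0.1148, 0.254]
ee_rot: [-0.0, 1.0, 0.0, -0.0]
force: [0.7, 0.3, -0.7]
finger_gap: 0.0553
```

Request:
{"fn": "apply_moves", "kwargs": {"plan": [[[50, 0, 0, -15, 0], [50, 0, 0, 0, 0], [50, -5, 20, 0, 0], [50, -9, 32, 0, 0], [50, -9, 32, 0, 0]]]}}

```text
t: 11.25
tool_pos: [0.511, 0.0307, 0.2659]
ee_rot: [-0.0, 1.0, 0.002, -0.001]
force: [0.7, 0.1, -0.7]
finger_gap: 0.0555
```

Request:
{"fn": "apply_moves", "kwargs": {"plan": [[[50, -9, 32, 0, 0], [50, -9, 32, 0, 0], [50, -9, 32, 0, 0], [50, -9, 32, 0, 0], [50, -9, 32, 0, 0]]]}}

```text
t: 11.67
tool_pos: [0.4655, -0.1308, 0.2659]
ee_rot: [-0.0, 1.0, -0.0, -0.001]
force: [1.1, 0.4, -0.9]
finger_gap: 0.0555
```

```bash
python3 -c "
from h import *
to(.4425,-.2160,.26)"
```

```text
t 11.6667 pos [ 0.4655 -0.1308  0.2659] yaw -0.0003 tilt 0.0021 F [ 1.1   0.44 -0.88] gap 0.0555 tool shift mm [-23.   85.2   5.9]
```

Request:
{"fn": "apply_moves", "kwargs": {"plan": [[[50, -8, 30, 0, 0], [50, -8, 30, 0, 0], [50, -6, 20, 0, 0], [50, 0, 0, 0, 0], [50, 0, 0, 0, 0]]]}}

```text
t: 12.08
tool_pos: [0.4439, -0.2103, 0.2657]
ee_rot: [-0.001, 1.0, -0.002, -0.001]
force: [0.2, 1.3, -1.0]
finger_gap: 0.0555
```

```bash
cat > chk.py <<'E'
from h import *
import sys
q=snap('scene','s8'); o=manip.get_obs(); to(.4425,-.2160,.19)
mo=mask2(q,(2,120,50),(16,255,255),(418,195),70); mb=mask2(q,(100,90,30),(130,255,255),(418,205),40)
zf=o["tool_pos"][2]-.1324; R=np.array(q["R"])
def axisfit(m,ys,z0,prof,x0):
    # mid-line of silhouette per row vs predicted axis, in px
    out=[]
    for zz in ys:
        u,v=proj(q,[[x0[0],x0[1],z0+zz]])[0]; row=np.where(m[int(round(v))])[0]
        out.append((round(u,1),round((row.min()+row.max())/2,1) if len(row) else None,len(row)))
    return out
print("beaker u pred(TCP axis)/mid",axisfit(mo,(.02,.03,.04,.05),zf,0,o["tool_pos"]))
print("holder pred(.4425,-.216)/mid",axisfit(mb,(.02,.03,.05,.06),.036,0,(.4425,-.216)))
s=snap('top','t8');m=mask2(s,(100,90,30),(130,255,255),(406,262),35);print('top blue',m.sum())
im=np.vstack([cv2.resize(p['image'][y:y+100,x:x+140,::-1],None,fx=3,fy=3,interpolation=2) for p,x,y in((q,350,140),(s,340,200))]);cv2.imwrite('pics/c8.png',im)
E
python3 chk.py
```

```text
t 12.1333 pos [ 0.4446 -0.2088  0.2661] yaw -0.0006 tilt 0.0024 F [ 0.29  1.58 -1.23] gap 0.0556 tool shift mm [-2.   7.3 76. ]
beaker u pred(TCP axis)/mid [(np.float64(421.6), np.float64(422.5), 22), (np.float64(422.6), np.float64(423.5), 24), (np.float64(423.6), np.float64(424.5), 26), (np.float64(424.6), np.float64(428.5), 22)]
holder pred(.4425,-.216)/mid [(np.float64(416.3), None, 0), (np.float64(417.2), np.float64(421.5), 12), (np.float64(418.9), np.float64(420.5), 28), (np.float64(419.9), np.float64(421.0), 31)]Traceback (most recent call last):
  File "chk.py", line 15, in <module>
    s=snap('top','t8');m=mask2(s,(100,90,30),(130,255,255),(406,262),35);print('top blue',m.sum())
                         ~~~~~^^^^^^^^^^^^^^^^^^^^^^^^^^^^^^^^^^^^^^^^^^
  File "h.py", line 28, in mask2
    n,l,st,ce=cv2.connectedComponentsWithStats(m); return (l==1+np.argmax(st[1:,4])).astype(np.uint8)
                                                                ~~~~~~~~~^^^^^^^^^^
    return _wrapfunc(a, 'argmax', axis=axis, out=out, **kwds)
    return bound(*args, **kwds)
ValueError: attempt to get argmax of an empty sequence
```

Request:
{"fn": "apply_moves", "kwargs": {"plan": [[[50, -2, 7.3, 0, 0], [50, 0, 0, 0, 0], [50, 0, 0, 8, 0], [50, 0, 0, 8, 0], [50, 0, 0, 0, 0]]]}}

```text
t: 12.6
tool_pos: [0.4422, -0.2159, 0.2491]
ee_rot: [-0.001, 1.0, 0.0, -0.001]
force: [-0.4, -0.7, -1.4]
finger_gap: 0.0556
```

```bash
sed -i "s/^s=snap('top'.*/s=snap('wrist','t8')/; s/(s,340,200)/(s,250,180)/" chk.py; python3 chk.py
```

```text
t 12.65 pos [ 0.4424 -0.216   0.2498] yaw 0.0005 tilt 0.0027 F [-0.09 -0.47  1.06] gap 0.0556 tool shift mm [ 0.2  0.1 59.8]
beaker u pred(TCP axis)/mid [(np.float64(423.8), np.float64(423.5), 22), (np.float64(424.8), np.float64(424.5), 24), (np.float64(425.8), np.float64(426.5), 24), (np.float64(426.8), np.float64(430.0), 21)]
holder pred(.4425,-.216)/mid [(np.float64(416.3), None, 0), (np.float64(417.2), np.float64(421.5), 12), (np.float64(418.9), np.float64(420.5), 28), (np.float64(419.9), np.float64(421.0), 31)]
```

View pics/c8.png

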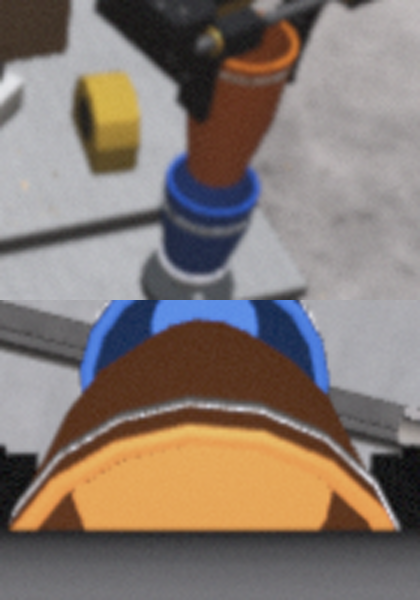

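Scene crop: beaker foot is entering the holder mouth at (213,180), both upright; wrist crop: holder edges 80/328 and beaker edges 10/400 share the same centre column (204/205). One check of the fore-aft offset.

```bash
python3 -c "
from h import *
from scipy.optimize import least_squares
s=snap('wrist','w9');m=mask2(s,(100,70,25),(130,255,255),(313,180),90);C=contour(m);hull=cv2.convexHull(C.astype(np.float32)).reshape(-1,2)
P=plane(s,C,.106)[:,:2]
x,r=circ(plane(s,hull,.106));x0=x
k=np.ones(len(P),bool)
for _ in range(20):
    f=least_squares(lambda c:np.hypot(*(P[k]-c).T)-.0297,x0,loss='soft_l1',f_scale=.0005);x0=f.x;e=np.hypot(*(P-x0).T)-.0297;k=abs(e)<.0015
print(x,r,x0,k.sum(),len(k),C.min(0),C.max(0)); to(.4425,-.216,.19)
q=manip.snapshot('scene');a=np.linspace(0,6.28,90)
m=mask2(q,(100,90,30),(130,255,255),(418,205),40);C=contour(m);print(C.min(0),C.max(0))
for c in((.4425,-.216),x0): R=proj(q,np.c_[c[0]+.03*np.cos(a),c[1]+.03*np.sin(a),0*a+.106]);print(R.min(0),R.max(0))"
```

```text
[ 0.44336131 -0.21609992] 0.029121485053937683 [ 0.44229736 -0.21607535] 123 206 [276. 166.] [358. 210.]
t 12.75 pos [ 0.443  -0.2164  0.2509] yaw 0.0002 tilt 0.0006 F [ 0.44 -0.73 -0.05] gap 0.0553 tool shift mm [-0.5 -0.4 60.9]
[405. 191.] [436. 214.]
[404.97405648 188.94816261] [436.69216758 211.15516359]
[405.07099259 188.99696679] [436.793389   211.20915969]
```

Every view puts the holder at (0.4425, −0.216), within 1 mm. Lowering.

Request:
{"fn": "apply_moves", "kwargs": {"plan": [[[50, 0, 0, 10, 0], [50, 0, 0, 12, 0], [50, 0, 0, 12, 0], [50, 0, 0, 8, 0], [50, 0, 0, 0, 0]]]}}

```text
t: 13.22
tool_pos: [0.4416, -0.216, 0.2064]
ee_rot: [-0.001, 1.0, -0.0, -0.002]
force: [-0.6, 0.3, -1.4]
finger_gap: 0.0553
```

Request:
{"fn": "apply_moves", "kwargs": {"plan": [[[50, 0, 0, 5, 0], [50, 0, 0, 4, 0], [50, 0, 0, 2, 0], [50, 0, 0, 0, 0], [50, 0, 0, 0, 0]]], "grip_force": 8}}

```text
t: 13.63
tool_pos: [0.4432, -0.2167, 0.1984]
ee_rot: [0.0, 1.0, -0.0, 0.0]
force: [0.3, 0.8, 0.3]
finger_gap: 0.0556
```

```bash
python3 -c "
from h import *
to(.4425,-.216,.1924)"
```

```text
t 13.6333 pos [ 0.4432 -0.2167  0.1984] yaw -0.0002 tilt 0.0003 F [0.34 0.76 0.3 ] gap 0.0556 tool shift mm [-0.7 -0.7  6. ]
```

Request:
{"fn": "apply_moves", "kwargs": {"plan": [[[50, -0.5, -0.5, 1, 0], [50, 0, 0, 1, 0], [50, 0, 0, 1, 0], [50, 0, 0, 0, 0], [50, 0, 0, 0, 0]]]}}

```text
t: 14.05
tool_pos: [0.4426, -0.2162, 0.1953]
ee_rot: [0.0, 1.0, -0.0, 0.0]
force: [0.2, -0.1, -1.1]
finger_gap: 0.0556
```

Request:
{"fn": "apply_moves", "kwargs": {"plan": [[[50, 0, 0, 0.7, 0], [50, 0, 0, 0, 0], [50, 0, 0, 0, 0]]]}}

```text
t: 14.3
tool_pos: [0.4425, -0.2162, 0.1945]
ee_rot: [0.0, 1.0, -0.0, -0.0]
force: [0.2, -0.2, -0.5]
finger_gap: 0.0551
```

Request:
{"fn": "apply_moves", "kwargs": {"plan": [[[50, 0, 0, 0.7, 0], [50, 0, 0, 0, 0], [50, 0, 0, 0, 0]]]}}

```text
t: 14.55
tool_pos: [0.4426, -0.2162, 0.1938]
ee_rot: [0.0, 1.0, -0.0, -0.0]
force: [-0.4, 0.6, -0.3]
finger_gap: 0.0554
```

Request:
{"fn": "apply_moves", "kwargs": {"plan": [[[50, 0, 0, 0.6, 0], [50, 0, 0, 0, 0], [50, 0, 0, 0, 0]]]}}

```text
t: 14.8
tool_pos: [0.4426, -0.2162, 0.1933]
ee_rot: [0.0, 1.0, -0.0, 0.0]
force: [-0.6, 0.2, 0.2]
finger_gap: 0.0555
```

Request:
{"fn": "apply_moves", "kwargs": {"plan": [[[50, 0, 0, 0.6, 0], [50, 0, 0, 0, 0], [50, 0, 0, 0, 0]]]}}

```text
t: 15.05
tool_pos: [0.4427, -0.2163, 0.1929]
ee_rot: [0.0, 1.0, -0.0, 0.0]
force: [-0.4, -1.1, 1.7]
finger_gap: 0.0556
```

Request:
{"fn": "apply_moves", "kwargs": {"plan": [[[50, 0, 0, 0.3, 0], [50, 0, 0, 0, 0], [50, 0, 0, 0, 0]]]}}

```text
t: 15.3
tool_pos: [0.4428, -0.2163, 0.1928]
ee_rot: [0.0, 1.0, -0.0, 0.0]
force: [-0.6, 1.3, 4.7]
finger_gap: 0.0554
```

```bash
python3 -c "
from h import *
for i in range(5):
  o=manip.get_obs();print(o['force'].round(2),o['tool_pos'].round(4)); manip.snapshot('scene')"
```

```text
[-0.56  1.26  4.66] [ 0.4428 -0.2163  0.1928]
[-0.74  0.53  4.35] [ 0.4428 -0.2163  0.1928]
[-2.01 -0.59  4.18] [ 0.4428 -0.2163  0.1928]
[-1.6  -0.91  5.02] [ 0.4428 -0.2163  0.1927]
[-1.11  0.92  4.77] [ 0.4428 -0.2163  0.1927]
```

Seated (about 5 N). Ease off and release.

Request:
{"fn": "apply_moves", "kwargs": {"plan": [[[50, 0, 0, -0.4, 0], [58, 0, 0, 0, 0], [62, 0, 0, 0, 0], [68, 0, 0, 0, 0], [76, 0, 0, 0, 0]]]}}

```text
t: 15.97
tool_pos: [0.4424, -0.216, 0.1923]
ee_rot: [-0.0, 1.0, -0.0, -0.0]
force: [0.1, 0.7, -1.1]
finger_gap: 0.0681
```

Request:
{"fn": "apply_moves", "kwargs": {"plan": [[[87, 0, 0, 0, 0], [87, 0, 0, 0, 0], [87, 0, 0, 0, 0], [87, 0, 0, 0, 0], [87, 0, 0, -10, 0]]]}}

```text
t: 16.38
tool_pos: [0.4415, -0.2157, 0.2014]
ee_rot: [-0.001, 1.0, -0.0, -0.002]
force: [-0.2, 0.5, -0.8]
finger_gap: 0.0865
```

Request:
{"fn": "apply_moves", "kwargs": {"plan": [[[87, 0, 0, -25, 0], [87, 0, 0, -30, 0], [87, 0, 0, -30, 0], [87, 0, 0, -20, 0], [87, -8, -20, 0, 0]]]}}

```text
t: 16.8
tool_pos: [0.4368, -0.1999, 0.3133]
ee_rot: [0.003, 1.0, -0.002, 0.004]
force: [0.3, -0.1, 0.8]
finger_gap: 0.0869
```

Request:
{"fn": "apply_moves", "kwargs": {"plan": [[[87, 0, -35, 0, 0], [87, 0, -38, 0, 0], [87, 0, -38, 0, 0], [87, 0, -20, 0, 0], [87, 0, 0, 0, 0]]]}}

```text
t: 17.22
tool_pos: [0.4349, -0.0595, 0.309]
ee_rot: [0.0, 1.0, 0.004, 0.001]
force: [-0.2, 0.0, 0.2]
finger_gap: 0.0871
```

```bash
python3 -c "
from h import *
to(.44,-.1,.3)
q=snap('scene','s10');s=snap('top','t10');a=np.linspace(0,6.28,90)
m=mask2(q,(2,120,50),(16,255,255),(425,180),60);C=contour(m);print('beaker scene',C.min(0),C.max(0))
m=mask2(q,(100,90,30),(130,255,255),(418,205),40);C=contour(m);print('holder scene',C.min(0),C.max(0))
c=(.4425,-.2162)
for D,z in((.0285,.165),(.03,.106)):
  R=proj(q,np.c_[c[0]+D*np.cos(a),c[1]+D*np.sin(a),0*a+z]);print('pred rim',R.min(0).round(1),R.max(0).round(1))
m=mask2(s,(2,100,40),(22,255,255),(412,262),45);print('beaker top',circ(plane(s,contour(m),.165)))
q0=cv2.imread('pics/scene0.png');t0=cv2.imread('pics/top0.png')
for n,b in(('off',(180,205,230,245)),('ring',(262,236,294,264)),('tape',(375,160,398,196))): print(n,cv2.absdiff(q0,q['image'][:,:,::-1].copy())[b[1]:b[3],b[0]:b[2]].mean().round(1))
im=np.vstack([cv2.resize(p['image'][y:y+100,x:x+140,::-1],None,fx=3,fy=3,interpolation=2) for p,x,y in((q,350,150),(s,350,210))]);cv2.imwrite('pics/c10.png',im)"
```

```text
t 17.2167 pos [ 0.4349 -0.0595  0.309 ] yaw 0.0082 tilt 0.0017 F [-0.15  0.03  0.21] gap 0.0871 tool shift mm [ 4.7 40.5  9. ]
beaker scene [411. 168.] [442. 189.]
holder scene [405. 213.] [428. 230.]
pred rim [410.8 166.6] [442.6 187.6]
pred rim [405.1 188.9] [436.8 211.1]
beaker top (array([ 0.4421417 , -0.21563612]), np.float64(0.02796673123494079))
off 16.2
ring 15.5
tape 24.2
```

View pics/c10.png

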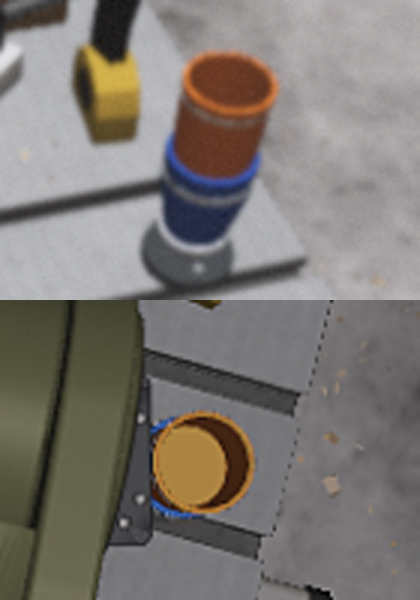

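The scene crop shows the beaker upright in the holder, with its rim at the predicted place. The top view puts it at (0.4421, −0.2156), about 1 mm from the holder axis, and the arm is clear. Handing in.

```bash
python3 -c "
from h import *
print(manip.finish_job())"
```

```text
the job is handed in; nothing more can be done
None
```

The holder is standing on the pedestal platform with the beaker seated in it, and I handed the job in at about 17 s. The hand-in reports no verdict, so the result rests on my own checks.

- **Holder:** I set it down until its weight came off the gripper, then let go. Scene, top and wrist views put it within about 1–2 mm of the platform centre, and it looked upright.
- **Beaker:** I lowered it in steps of 0.3–0.7 mm until it touched. The wrist showed about 5 N at contact, and I backed off 0.4 mm before opening the jaws. In the last pictures its rim lies within about 1.5 pixels of the predicted seated position. Its axis is about 1 mm from the holder's, and the arm is well clear.
- **Bystanders:** the offcut, ring and tape measure were never approached closely, and none of the pictures I viewed showed one out of place. My before/after picture difference on them could not confirm this: it read 15–24 grey levels for all three. I put that down to lighting, noise and the arm in view, but did not check it. I did not measure their final positions.

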